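# Handheld radios back into their own chargers

## Task

The three handheld radios were put back in one another's chargers: move each into the charger with its own colour, sitting upright and fully home with its display towards the charger's label side, as they face now; the spare white charger may serve as a stopover but ends up empty. Carry the radios upright, lower them in rather than dropping them, and do not push about or knock over the mouse, the Morse paddle or the mug.

Things in the scene. Friction and masses are not known exactly. Their poses are not given: they have to be found in the camera images.
- radio_red: handheld radio, red housing 32 mm thick (x) x 54 wide (y) x 100 tall, black antenna 26 mm above the top at y +16, 9 mm knob at y -14; 0.25 kg. Origin: centre of underside, z up; black front with display and keys faces -x, flat battery side +x. Starts upright in a wrong charger, front to its label slope. Grip from above across the 32 mm, 15 to 20 mm below the housing's top (clears the charger)
- radio_blue: handheld radio, blue housing 32 mm thick (x) x 54 wide (y) x 100 tall, black antenna 26 mm above the top at y +16, 9 mm knob at y -14; 0.25 kg. Origin: centre of underside, z up; black front with display and keys faces -x, flat battery side +x. Starts upright in a wrong charger, front to its label slope. Grip from above across the 32 mm, 15 to 20 mm below the housing's top (clears the charger)
- radio_yellow: handheld radio, yellow housing 32 mm thick (x) x 54 wide (y) x 100 tall, black antenna 26 mm above the top at y +16, 9 mm knob at y -14; 0.25 kg. Origin: centre of underside, z up; black front with display and keys faces -x, flat battery side +x. Starts upright in a wrong charger, front to its label slope. Grip from above across the 32 mm, 15 to 20 mm below the housing's top (clears the charger)
- charger_red: black charger, fixed, 104 mm deep (x) x 90 wide (y) x 42 high; red collar round the mouth and red label: for the red radio. Origin: centre of underside, z up; label slope faces -x. Pocket centred 20 mm behind the origin (x +20), floor 10 mm above the desk, inside 40 (x) x 62 (y) mm, flaring to 58 x 80 at the mouth, 42 mm up. A seated radio stands on its floor, axes parallel to the charger's
- charger_blue: black charger, fixed, 104 mm deep (x) x 90 wide (y) x 42 high; blue collar round the mouth and blue label: for the blue radio. Origin: centre of underside, z up; label slope faces -x. Pocket centred 20 mm behind the origin (x +20), floor 10 mm above the desk, inside 40 (x) x 62 (y) mm, flaring to 58 x 80 at the mouth, 42 mm up. A seated radio stands on its floor, axes parallel to the charger's
- charger_yellow: black charger, fixed, 104 mm deep (x) x 90 wide (y) x 42 high; yellow collar round the mouth and yellow label: for the yellow radio. Origin: centre of underside, z up; label slope faces -x. Pocket centred 20 mm behind the origin (x +20), floor 10 mm above the desk, inside 40 (x) x 62 (y) mm, flaring to 58 x 80 at the mouth, 42 mm up. A seated radio stands on its floor, axes parallel to the charger's
- charger_spare: black charger, fixed, 104 mm deep (x) x 90 wide (y) x 42 high; white collar and label: the spare, no radio's own, empty at the start. Origin: centre of underside, z up; label slope faces -x. Pocket centred 20 mm behind the origin (x +20), floor 10 mm above the desk, inside 40 (x) x 62 (y) mm, flaring to 58 x 80 at the mouth, 42 mm up. A seated radio stands on its floor, axes parallel to the charger's
- mouse: bystander: black and grey computer mouse, 100 x 60 x 30 mm, loose on the desk; origin at the centre of its underside
- morse_paddle: bystander: Morse paddle key, dark 75 x 78 mm base with brass posts and clear finger pieces that stick out 26 mm in front (its -x), 41 mm high, 0.9 kg, loose; origin at the centre of the base's underside
- mug: bystander: white mug, 78 mm across, 92 mm high, handle on its +y side, loose; origin at the centre of its underside

How it is judged:
At the end, for the whole second after the job is handed in: Each radio stands in the charger of its own colour: within 10 mm of the pocket's centre along both axes, its underside no more than 4 mm above the pocket floor, within 0.1 rad of upright, its front on the label side of the charger, released and at rest; the spare charger is therefore empty (x of charger_red in the frame of radio_red between -0.03 and -0.01 m and y of charger_red in the frame of radio_red between -0.01 and 0.01 m and z of radio_red in the frame of charger_red below 0.014 m and angle between each of radio_red, radio_blue, radio_yellow's own z axis and vertical below 0.1 rad and linear speed of each of radio_red, radio_blue, radio_yellow below 0.02 m/s and angular speed of each of radio_red, radio_blue, radio_yellow below 0.2 rad/s and x of charger_blue in the frame of radio_blue between -0.03 and -0.01 m and y of charger_blue in the frame of radio_blue between -0.01 and 0.01 m and z of radio_blue in the frame of charger_blue below 0.014 m and x of charger_yellow in the frame of radio_yellow between -0.03 and -0.01 m and y of charger_yellow in the frame of radio_yellow between -0.01 and 0.01 m and z of radio_yellow in the frame of charger_yellow below 0.014 m); the robot touches nothing.
It fails at once if a radio is tipped over (more than about 35 degrees from upright) (angle between any of radio_red, radio_blue, radio_yellow's own z axis and vertical above 0.6 rad).
It fails at once if a radio is let fall: moving at over 0.75 m/s out of the fingers (a drop of about 30 mm) ((linear speed of radio_red above 0.75 m/s and contact force between radio_red and the fingers below 0.05 N) or (linear speed of radio_blue above 0.75 m/s and contact force between radio_blue and the fingers below 0.05 N) or (linear speed of radio_yellow above 0.75 m/s and contact force between radio_yellow and the fingers below 0.05 N)).
It fails at once if the mouse, the Morse paddle or the mug is pushed more than 30 mm from its place or knocked over (distance of any of mouse, morse_paddle, mug from where it was at the start of the episode above 0.03 m or angle between any of mouse, morse_paddle, mug's own z axis and vertical above 0.5 rad).
It also fails if it takes over 104 s, if anything falls off the work surface, if the arm or the gripper's body presses on something with over 40 N, if the wrist force passes 120 N, or if a joint passes its speed limit or range.

## Robot

A 6-joint arm with a two-finger parallel gripper is mounted at the origin on the work surface. World frame = base frame: x ahead of the robot, y to its left, z up, the work surface at z = 0. Lengths are in m, angles in rad, forces in N, time in s.
With the tool pointing down it reaches from about 0.375 to 0.9 m from the base axis. Payload 3.1 kg.
Tool frame: the origin (TCP) lies on the centre line of the jaws, within the pads' length; the fingertips stand ahead of it and the grasp point (between the pads) lies 3 mm ahead of it (robot.tip_reach is the z of the fingertips in the tool frame, in m); z points along the fingers, y is the line along which they close (so a half turn about z gives the same grasp; the last joint's range is limited). The gripper opens to 87 mm and grips with 3 to 60 N. Pads are 19 mm wide; open, the fingers measure 117 mm over their backs; the gripper's body (75 mm by 190 mm) begins 51 mm behind the grasp point.
Start: joints at [-1.28, 0.527, 1.433, -0, 1.181, -0.178], TCP at [0.282, -0.558, 0.213] pointing down, gripper open.
Joint ranges: [-3.08, 3.08], [-0.75, 2.2], [0.22, 2.44], [-1.43, 4.57], [0, 2.65], [-2.85, 2.85]. Speed limits (rad/s): [2.79, 2.79, 3.14, 3.14, 3.14, 3.14].

## Interface

Orientations are given as a unit quaternion [x, y, z, w].
In Python, from rig import sensors, eyes, ticket, robot gives the robot as it stands.
- The arm moves only by the tool drive_tool, never from a script. Its argument "deltas" is a list that holds one entry, the list of rows, each a list of 6 numbers: the shift along the tool's x, y, z in mm, then the turn, a rotation vector about the tool's x, y, z in rad. A call has 1 to 8 rows; each row shifts and turns the commanded pose from where the row before left it, along the tool's axes as they then stand; what a row does not reach is not made up. A row lasts 1/12 s, in which the tool goes at most 41.7 mm and 7.16 degrees, less where a joint would pass 70% of its speed; a pose out of reach is approached as far as the arm can. A call is refused whole if a number of a shift passes 41.7 or a number of a turn 0.125, either way. A call with a gripper value outside its range is refused whole. "gripper" is the opening in per cent of the stroke, from 0 (shut) to 100 (fully open), set as the call begins (left out, the last holds). The fingers move at their own pace and stop on an object; "squeeze" is the grip in N (left out, the last holds). Time passes only in rows, so rows that do not move let the fingers close. It gives the time, the measured TCP pose, the force, the opening and the grip force at its end, in the units of the state.
- sensors.get_obs(): the state, without advancing time (a new reading comes with each control period).
- eyes.camera(name): name is "scene" or "side" or "wrist"; returns a dict with "img" (400x640x3 uint8, red, green, blue), "fov_y" (degrees; the focal length in pixels is half the picture's height over the tangent of half this angle, whatever the lens; pixels are square), "cx", "cy" (the principal point, pixels), "xyz" and "attitude" of the camera in the world; the wrist camera has in their place "hand_eye" (4x4, takes a point from camera to tool coordinates, whose origin is the TCP and whose axes are the flange's). Camera axes: x right, y up, looking along -z (the intrinsics and any distortion apply to the point x, -y, -z); pixel columns grow to the right and rows downward; lengths in m; the calibration is good to about 2 mm. The wrist camera is an equidistant fisheye: a pixel r from the principal point sees the ray r / f radians off the axis. A picture is of the moment at which its call begins: read the wrist's pose just before it. There is no depth.
- ticket.hand_in(): hands the job in; it is judged then, once.
The state is a dict: "time": time; "q": joint angles; "joint_velocities": joint speeds; "joint_torque": joint torques, N m; "position": TCP position; "tool_rot": TCP orientation; "ft_force": force on the tool from outside, world axes, zero at the start; "moment": the same for the moment, N m; "grip_width": finger opening in m; "grip_force": force on a finger pad.
Only numpy, scipy, OpenCV 4.12 (cv2) and the standard library are available. Lean on these libraries where they do the work, as an engineer would, in place of code of your own. Each camera call takes 0.05 s, during which the arm holds its last target. There are 200 camera calls.

## Working session

There is one attempt and no reset: what is moved stays moved. The work goes in short steps, Python scripts to look and compute and a tool call to move; the robot and the scene stay as the last step left them, time stands still between calls to the robot, and variables do not carry over. Pictures are saved under pics/ and viewed, at most 14 in all, crops included, and the job is handed in when it is done.

Besides the shell and the picture viewer there is one more tool, called as a command line: name --argument value ..., lists and objects as JSON in quotes. drive_tool: Moves the arm, as the interface text tells. Its arguments: {"type":"object","properties":{"deltas":{"type":"array"},"gripper":{"type":"number"},"squeeze":{"type":"number"}},"required":["deltas"]}

```bash
mkdir -p pics
python3 - <<'E'
from rig import sensors, eyes, robot
import cv2
o=sensors.get_obs(); print(o, robot.tip_reach)
for n in ("scene","side","wrist"):
    c=eyes.camera(n); cv2.imwrite(f"pics/{n}0.png",c["img"][:,:,::-1]); print({k:v for k,v in c.items() if k!="img"})
E
```

```text
{'time': 0.0, 'q': array([-1.28050402e+00,  5.28451175e-01,  1.43392372e+00, -1.37037107e-05,
        1.18135645e+00, -1.78495730e-01]), 'joint_velocities': array([-1.21961434e-03, -2.62164704e-04,  6.88762323e-04,  1.08775953e-04,
       -8.73060148e-04, -6.29299884e-05]), 'joint_torque': array([-1.13148275e-05, -4.40040350e+01, -1.76594067e+01,  6.32911082e-02,
        5.81861415e-02, -1.63769496e-04]), 'position': array([ 0.28218412, -0.55682601,  0.21187404]), 'tool_rot': array([ 9.72654099e-01,  2.32256022e-01, -6.60694357e-05, -1.06731874e-03]), 'ft_force': array([ 0.13279867,  0.43189264, -0.55463223]), 'moment': array([0.01189051, 0.01307954, 0.0787041 ]), 'grip_force': 0.0, 'grip_width': 0.08681494050470151} 0.022
{'fov_y': 52.24707323617081, 'cx': 325.9743705641085, 'cy': 194.60897942708033, 'xyz': array([ 0.76931356, -0.34542802,  0.72400817]), 'attitude': array([0.26046082, 0.0830827 , 0.27804506, 0.92084112])}
{'fov_y': 44.41977520580876, 'cx': 325.2949100061623, 'cy': 201.13555763809902, 'xyz': array([0.22291873, 0.66352424, 0.71984396]), 'attitude': array([-0.0841483 ,  0.40338731,  0.88860718, -0.20143244])}
{'fov_y': 65.70646984690485, 'cx': 316.49595865761773, 'cy': 203.2360736376469, 'hand_eye': array([[ 7.37199869e-05,  9.57590691e-01,  2.88132024e-01,
         8.14508041e-02],
       [ 9.99999493e-01,  2.18871551e-04, -9.83262137e-04,
         5.87741786e-04],
       [-1.00462657e-03,  2.88131950e-01, -9.57590189e-01,
        -1.71808556e-01],
       [ 0.00000000e+00,  0.00000000e+00,  0.00000000e+00,
         1.00000000e+00]])}
```

View pics/scene0.png

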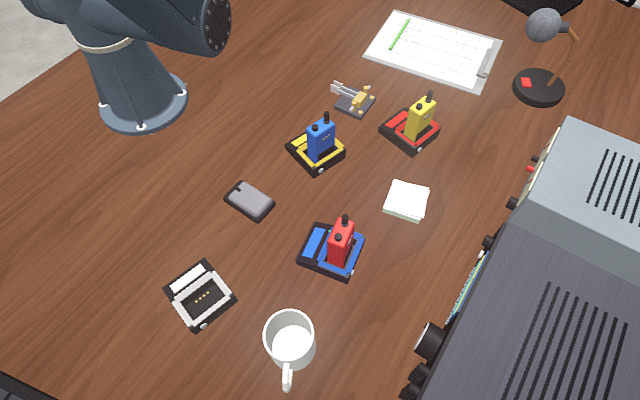

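View pics/side0.png

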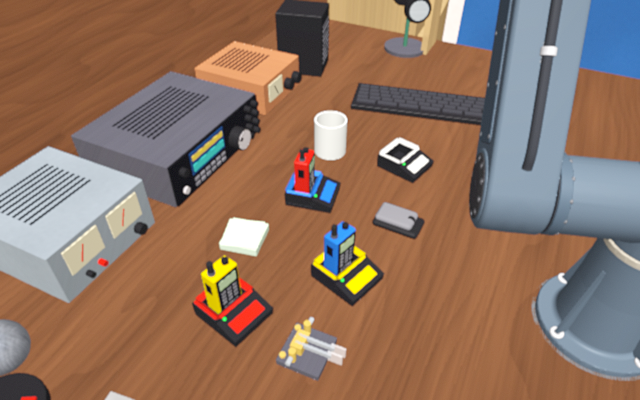

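Run:
```python
import cv2,numpy as np
def comp(src,cs,out):
    im=cv2.imread(src); t=[]
    for x,y in cs:
        c=cv2.resize(im[y:y+75,x:x+100],None,fx=4,fy=4,interpolation=cv2.INTER_CUBIC)
        for k in range(0,100,10):
            cv2.line(c,(4*k,0),(4*k,6 if (x+k)%50 else 14),(255,255,255),1)
            cv2.line(c,(0,4*k),(6,4*k),(255,255,255),1)
        t.append(c)
    cv2.imwrite(out,np.vstack([np.hstack(t[:2]),np.hstack(t[2:])]))
comp("pics/scene0.png",[(150,260),(280,210),(270,105),(360,85)],"pics/sc1.png")
comp("pics/side0.png",[(360,125),(270,140),(300,220),(180,260)],"pics/sd1.png")
```

```text
(no output)
```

View pics/sc1.png

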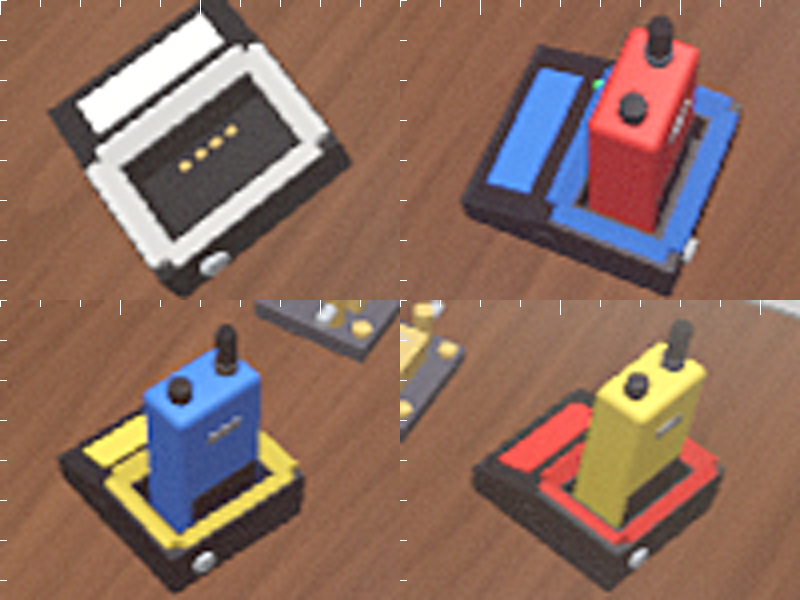

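View pics/sd1.png

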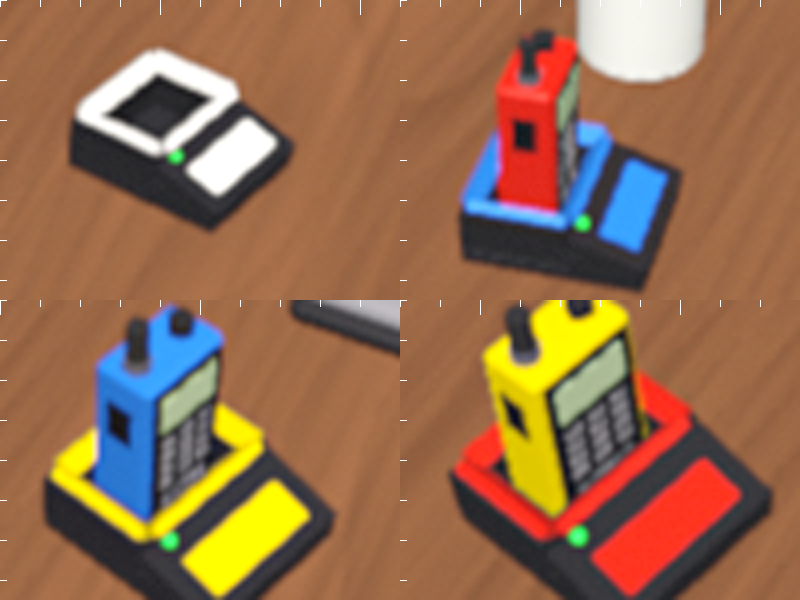

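The two crops show spare (bottom left), red radio in the blue charger, blue in yellow and yellow in red. All labels face roughly towards the base. I read the collar, bottom and top corners off the enlargements and will fit poses from both views.

```bash
cat > fit.py <<'E'
import numpy as np
from scipy.optimize import least_squares
from scipy.spatial.transform import Rotation as R
C={"sc":(52.24707,325.974,194.609,[0.76931356,-0.34542802,0.72400817],[0.26046082,0.0830827,0.27804506,0.92084112]),
"sd":(44.419775,325.2949,201.13556,[0.22291873,0.66352424,0.71984396],[-0.0841483,0.40338731,0.88860718,-0.20143244])}
def proj(c,P):
    f,cx,cy,t,q=C[c]; f=200/np.tan(np.radians(f/2))
    p=R.from_quat(q).inv().apply(np.asarray(P)-t)
    return np.c_[cx-f*p[:,0]/p[:,2],cy+f*p[:,1]/p[:,2]]
E
cat > go.py <<'E'
from fit import *
# (view, tile offset, [(sx,sy,kind,u,v)])
pp=(1,1);pm=(1,-1);mp=(-1,1);mm=(-1,-1)
ch={"spare":[("sc",150,260,[(mm,'c',90,168),(mp,'c',258,45),(pp,'c',330,148),(pm,'c',163,268),(pm,'b',183,297)]),
 ("sd",360,125,[(mp,'c',165,155),(pp,'c',78,113),(mm,'c',240,95),(pm,'c',160,50),(pp,'b',72,163),(mp,'b',210,228)])],
"blue":[("sc",280,210,[(pp,'c',338,105),(pm,'c',268,260),(mm,'c',152,212),(pm,'b',272,293),(mm,'b',65,208)]),
 ("sd",270,140,[(pp,'c',63,205),(mp,'c',165,225),(mm,'c',208,132),(pp,'b',63,257),(mp,'b',240,289)])],
"yellow":[("sc",270,105,[(pm,'c',178,248),(pp,'c',300,165),(mm,'c',107,183),(pm,'b',180,290),(mm,'b',63,165)]),
 ("sd",300,220,[(pp,'c',55,170),(mp,'c',148,240),(mm,'c',263,135),(pp,'b',47,218)])],
"red":[("sc",360,85,[(pm,'c',220,243),(pp,'c',320,162),(mm,'c',142,185),(pm,'b',210,290),(mm,'b',75,172)]),
 ("sd",180,260,[(pp,'c',57,170),(mp,'c',150,238),(mm,'c',290,112),(pp,'b',55,212)])]}
ra={"red":[("sc",280,210,[(mp,'r',240,30),(pp,'r',297,47),(pm,'r',255,143),(mm,'r',190,120)]),("sd",270,140,[(pp,'r',98,92),(mp,'r',157,103),(mm,'r',178,45)])],
"blue":[("sc",270,105,[(mm,'r',147,97),(pm,'r',190,113),(pp,'r',260,73),(mp,'r',210,48)]),("sd",300,220,[(pp,'r',97,67),(mp,'r',152,98),(mm,'r',222,38)])],
"yellow":[("sc",360,85,[(mm,'r',197,97),(pm,'r',242,120),(pp,'r',305,70),(mp,'r',255,45)]),("sd",180,260,[(pp,'r',85,52),(mp,'r',142,88),(mm,'r',228,12)])]}
def run(D,x0,ground):
    names=list(D)
    def res(v,full=False):
        a,b,h=v[:3]; out=[];per={}
        for i,n in enumerate(names):
            x,y,th=v[3+3*i:6+3*i]; M=R.from_euler('z',th); s=len(out)
            for view,ox,oy,L in D[n]:
                P=[];U=[]
                for (sx,sy),k,u,w in L:
                    P.append({'c':[.02+sx*a,sy*b,h],'b':[sx*.052,sy*.045,0],'r':[sx*a,sy*b,h]}[k]); U.append([ox+u/4,oy+w/4])
                out+=list((proj(view,M.apply(P)+[x,y,0])-U).ravel())
            per[n]=np.sqrt(np.mean(np.square(out[s:])))
        return per if full else np.array(out)
    s=least_squares(res,x0+[.6,0,0]*len(names),loss='soft_l1')
    print('a,b,h',s.x[:3].round(4),{k:round(float(x),2) for k,x in res(s.x,True).items()})
    for i,n in enumerate(names):
        x,y,t=s.x[3+3*i:6+3*i]
        print(n,s.x[3+3*i:6+3*i].round(4),'pocket',(np.array([x,y])+.02*np.array([np.cos(t),np.sin(t)])*ground).round(4),'r',round(float(np.hypot(x,y)),3))
run(ch,[.032,.045,.042],1); run(ra,[.016,.027,.11],0)
print(proj("sc",[[.5,0,0]]))
E
python3 go.py
```

```text
a,b,h [0.0293 0.041  0.0369] {'spare': 1.41, 'blue': 0.99, 'yellow': 1.44, 'red': 1.34}
spare [ 0.4469 -0.2814 -0.2528] pocket [ 0.4662 -0.2864] r 0.528
blue [ 0.5964 -0.0821  0.1922] pocket [ 0.616  -0.0783] r 0.602
yellow [ 0.4344  0.0993 -0.278 ] pocket [0.4536 0.0938] r 0.446
red [ 0.5805  0.2616 -0.2187] pocket [0.6001 0.2573] r 0.637
a,b,h [0.015  0.0241 0.1067] {'red': 1.08, 'blue': 1.26, 'yellow': 0.7}
red [ 0.6134 -0.0771  0.2118] pocket [ 0.6134 -0.0771] r 0.618
blue [ 0.4546  0.096  -0.1868] pocket [0.4546 0.096 ] r 0.465
yellow [ 0.5984  0.2559 -0.1731] pocket [0.5984 0.2559] r 0.651
[[313.3377453  199.11485885]]
```

Fits are consistent to about 3 mm. I'll refine with the wrist camera from above, turning the tool and rising first.

drive_tool --deltas '[[[0, 0, -11, 0, 0, -0.11], [0, 0, -11, 0, 0, -0.11], [0, 0, -11, 0, 0, -0.11], [0, 0, -11, 0, 0, -0.11], [0, 0, -11, 0, 0, -0.11], [0, 0, -11, 0, 0, -0.11], [0, 0, -11, 0, 0, -0.11], [0, 0, -11, 0, 0, -0.11]]]'

```text
time: 0.82
position: [0.2823, -0.5572, 0.3009]
tool_rot: [0.779, 0.627, 0.0, -0.0]
ft_force: [-0.6, 0.2, 0.2]
grip_width: 0.0869
grip_force: 0.0
```

drive_tool --deltas '[[[36, 12, 0, 0, 0, 0], [36, 12, 0, 0, 0, 0], [36, 12, 0, 0, 0, 0], [36, 12, 0, 0, 0, 0], [36, 12, 0, 0, 0, 0], [36, 12, 0, 0, 0, 0], [36, 12, 0, 0, 0, 0], [36, 12, 0, 0, 0, 0]]]'

```text
time: 1.48
position: [0.4399, -0.2959, 0.3007]
tool_rot: [0.781, 0.624, 0.0, -0.0]
ft_force: [0.8, -0.7, -0.0]
grip_width: 0.0867
grip_force: 0.0
```

drive_tool --deltas '[[[36, 12, 0, 0, 0, 0], [36, 12, 0, 0, 0, 0], [36, 12, 0, 0, 0, 0], [0, 0, 0, 0, 0, 0], [0, 0, 0, 0, 0, 0]]]'

```text
time: 1.9
position: [0.4989, -0.1983, 0.3006]
tool_rot: [0.78, 0.626, -0.0, -0.0]
ft_force: [-0.2, -0.2, 0.3]
grip_width: 0.0871
grip_force: 0.0
```

```bash
cat > snap.py <<'E'
import sys,cv2,numpy as np,json
from rig import sensors,eyes
def snap(name):
    o=sensors.get_obs(); c=eyes.camera("wrist"); cv2.imwrite(f"pics/{name}.png",c["img"][:,:,::-1])
    json.dump([list(o["position"]),list(o["tool_rot"])],open(f"pics/{name}.json","w")); print(o["time"],o["position"],o["tool_rot"])
snap(sys.argv[1])
E
python3 snap.py w1
```

```text
1.9 [ 0.49885719 -0.19832015  0.30058681] [ 7.79691039e-01  6.26164325e-01 -2.36321969e-04 -2.57276877e-04]
```

View pics/w1.png

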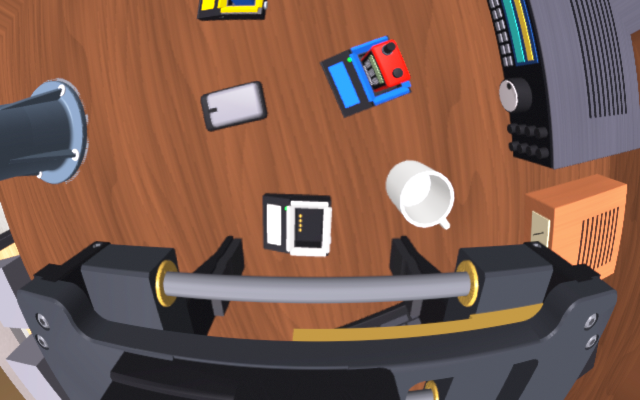

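Wrist view 1: spare at (297,225), red radio in the blue charger at (370,75), mug at (420,195), mouse at (233,105). Moving to a second view for the other chargers.

drive_tool --deltas '[[[39, -6, 0, 0, 0, 0], [39, -6, 0, 0, 0, 0], [39, -6, 0, 0, 0, 0], [39, -6, 0, 0, 0, 0], [39, -6, 0, 0, 0, 0], [39, -6, 0, 0, 0, 0], [0, 0, 0, 0, 0, 0], [0, 0, 0, 0, 0, 0]]]'

```text
time: 2.62
position: [0.5145, 0.0361, 0.3008]
tool_rot: [0.78, 0.625, -0.0, 0.0]
ft_force: [0.5, -0.1, 0.4]
grip_width: 0.0871
grip_force: 0.0
```

```bash
python3 snap.py w2
python3 - <<'E'
import cv2,numpy as np
# composite of crops 4x
T=[("w1",(250,185)),("w1",(320,30)),("w2",None),("w2",None)]
im=cv2.imread("pics/w2.png"); cv2.imwrite("pics/w2b.png",im)
E
```

```text
2.6167 [0.51453486 0.03611609 0.30077548] [ 7.80432618e-01  6.25239777e-01 -3.29864013e-04  2.02800001e-04]
```

View pics/w2.png

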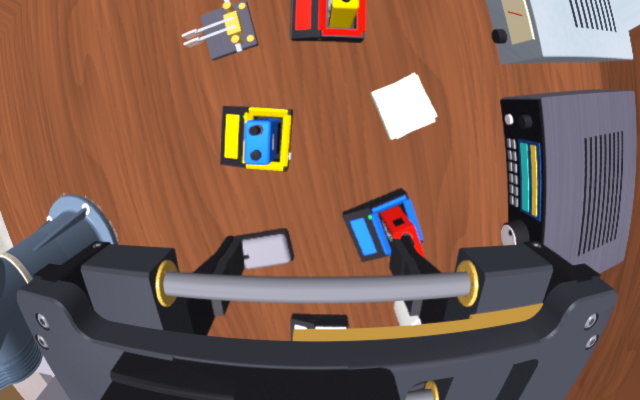

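drive_tool --deltas '[[[38, -4, 0, 0, 0, 0], [38, -4, 0, 0, 0, 0], [38, -4, 0, 0, 0, 0], [0, 0, 0, 0, 0, 0], [0, 0, 0, 0, 0, 0]]]'

```text
time: 3.08
position: [0.5287, 0.1488, 0.3005]
tool_rot: [0.781, 0.624, -0.0, 0.0]
ft_force: [0.2, -1.2, -0.7]
grip_width: 0.0874
grip_force: 0.0
```

```bash
python3 snap.py w3
python3 - <<'E'
import cv2,numpy as np,sys
sys.path.insert(0,'.')
from fit import *
T=[("w1",247,183),("w1",315,30),("w2",208,100),("w3",280,40)]
t=[]
for n,x,y in T:
    c=cv2.resize(cv2.imread(f"pics/{n}.png")[y:y+75,x:x+100],None,fx=4,fy=4,interpolation=cv2.INTER_CUBIC)
    for k in range(0,100,10):
        cv2.line(c,(4*k,0),(4*k,6),(255,255,255),1); cv2.line(c,(0,4*k),(6,4*k),(255,255,255),1)
    t.append(c)
cv2.imwrite("pics/wc.png",np.vstack([np.hstack(t[:2]),np.hstack(t[2:])]))
E
```

```text
3.0833 [0.52870397 0.14878243 0.3005359 ] [ 7.81031807e-01  6.24491046e-01 -3.95493791e-04  3.05596949e-04]
```

View pics/wc.png

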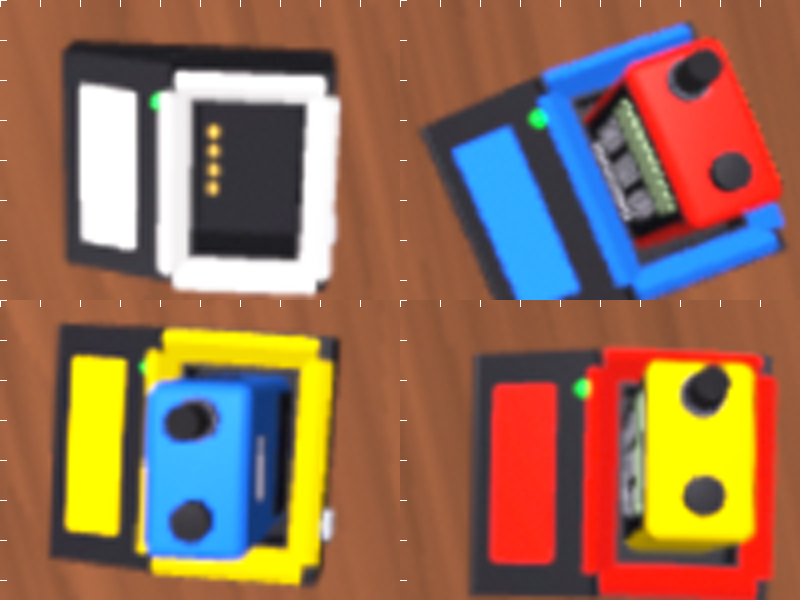

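Crop (4x): each collar's outer edges and the housing tops are clear; the yaws are about -0.25 (spare, yellow, red) and +0.2 (blue). I'll add these to the fit.

```bash
python3 - <<'E'
s=open('go.py').read()
s=s.replace("def run(","""A=lambda D,n,*t:D[n].append(t)
A(ch,"spare","w1",247,183,[(mp,'c',165,70),(pp,'c',338,78),(mm,'c',158,283),(pm,'c',325,293)])
A(ch,"blue","w1",315,30,[(mp,'c',129,75),(mm,'c',227,302),(pm,'c',388,243)])
A(ch,"yellow","w2",208,100,[(mp,'c',147,29),(pp,'c',335,41),(mm,'c',136,272),(pm,'c',317,285)])
A(ch,"red","w3",280,40,[(mp,'c',188,47),(pp,'c',378,58),(mm,'c',182,295),(pm,'c',372,301)])
A(ra,"red","w1",315,30,[(mp,'r',225,63),(pp,'r',317,36),(pm,'r',383,198),(mm,'r',296,227)])
A(ra,"blue","w2",208,100,[(mp,'r',150,81),(pp,'r',251,82),(pm,'r',246,257),(mm,'r',146,256)])
A(ra,"yellow","w3",280,40,[(mp,'r',246,61),(pp,'r',354,62),(pm,'r',353,241),(mm,'r',244,240)])
def run(""",1)
s+='''
print("wrist only")
for D in (ch,ra):
    for n in D: D[n]=[t for t in D[n] if t[0][0]=='w']
run0=run
H=[.0001]
import go_fix
'''.split("import go_fix")[0]
s=s.replace("s=least_squares(res,","f=(lambda v:res(v)) if hfix is None else (lambda v:np.r_[res(v),1e5*(v[2]-hfix)])\n    s=least_squares(f,").replace("def run(D,x0,ground)","def run(D,x0,ground,hfix=None)").replace("run0=run\nH=[.0001]","run(ch,[.032,.045,.042],1,.042); run(ra,[.016,.027,.11],0,.11)")
open('go.py','w').write(s)
f=open('fit.py').read().replace("def proj(c,P):","""import json
HE=np.array([[7.37e-05,.957590691,.288132024,.0814508],[1,2.18871551e-04,-9.83262137e-04,5.87741786e-04],[-1.00462657e-03,.28813195,-.957590189,-.171808556]])
def proj(c,P):
    if c[0]=='w':
        p0,q0=json.load(open(f"pics/{c}.json")); p=R.from_quat(q0).inv().apply(np.asarray(P)-p0)
        p=(p-HE[:,3])@HE[:,:3]; f=200/np.tan(np.radians(65.70647/2)); d=p*[1,-1,-1]
        rho=np.hypot(d[:,0],d[:,1]); k=f*np.arctan2(rho,d[:,2])/rho
        return np.c_[316.496+k*d[:,0],203.236+k*d[:,1]]""")
open('fit.py','w').write(f)
E
python3 go.py
```

```text
a,b,h [0.0312 0.0426 0.0384] {'spare': 1.57, 'blue': 1.16, 'yellow': 1.52, 'red': 1.52}
spare [ 0.4481 -0.2795 -0.2718] pocket [ 0.4674 -0.2848] r 0.528
blue [ 0.5968 -0.0811  0.1924] pocket [ 0.6164 -0.0772] r 0.602
yellow [ 0.4356  0.1004 -0.2923] pocket [0.4548 0.0947] r 0.447
red [ 0.5814  0.2624 -0.2317] pocket [0.6008 0.2578] r 0.638
a,b,h [0.0152 0.0256 0.1076] {'red': 1.32, 'blue': 1.5, 'yellow': 1.32}
red [ 0.6158 -0.0768  0.1749] pocket [ 0.6158 -0.0768] r 0.621
blue [ 0.4561  0.0968 -0.2436] pocket [0.4561 0.0968] r 0.466
yellow [ 0.5993  0.2577 -0.2059] pocket [0.5993 0.2577] r 0.652
[[313.3377453  199.11485885]]
wrist only
a,b,h [0.0325 0.0433 0.042 ] {'spare': 0.38, 'blue': 0.43, 'yellow': 0.29, 'red': 0.25}
spare [ 0.4497 -0.2771 -0.2706] pocket [ 0.469  -0.2824] r 0.528
blue [ 0.5979 -0.0797  0.1782] pocket [ 0.6175 -0.0761] r 0.603
yellow [ 0.4374  0.1012 -0.3067] pocket [0.4565 0.0951] r 0.449
red [ 0.5823  0.263  -0.2411] pocket [0.6018 0.2582] r 0.639
a,b,h [0.0152 0.0264 0.11  ] {'red': 0.45, 'blue': 0.23, 'yellow': 0.45}
red [ 0.6163 -0.0768  0.1764] pocket [ 0.6163 -0.0768] r 0.621
blue [ 0.4576  0.0974 -0.2713] pocket [0.4576 0.0974] r 0.468
yellow [ 0.5999  0.2592 -0.2187] pocket [0.5999 0.2592] r 0.654
```

```bash
cat > to.py <<'E'
import sys,numpy as np
from rig import sensors
from scipy.spatial.transform import Rotation as R
x,y,z,th=map(float,sys.argv[1:5]); o=sensors.get_obs(); r=R.from_quat(o["tool_rot"]); M=r.as_matrix()
d=r.inv().apply(np.array([x,y,z])-o["position"])*1000
phi=np.arctan2(M[1,0],M[0,0]); print("t",round(o["time"],2),"shift now-axes mm",d.round(1),"turn z",round(float(-(th+np.pi/2-phi)),4),"tilt",M[:2,2].round(4),"w",round(float(o["grip_width"]),4),"F",o["ft_force"].round(1))
E
python3 to.py .6163 -.0768 .26 .1764
```

```text
t 3.13 shift now-axes mm [-199.6  135.3   40.8] turn z -0.3997 tilt [-0.0005 -0.0013] w 0.0868 F [ 0.5 -0.9  0.1]
```

drive_tool --deltas '[[[-28.5, 19.3, 0, 0, 0, 0], [-28.5, 19.3, 0, 0, 0, 0], [-28.5, 19.3, 0, 0, 0, 0], [-28.5, 19.3, 0, 0, 0, 0], [-28.5, 19.3, 0, 0, 0, 0], [-28.5, 19.3, 0, 0, 0, 0], [-28.6, 19.5, 0, 0, 0, 0]]]'

```text
time: 3.72
position: [0.6156, -0.0799, 0.3008]
tool_rot: [0.782, 0.623, -0.0, 0.0]
ft_force: [0.1, 1.0, 0.4]
grip_width: 0.0874
grip_force: 0.0
```

drive_tool --deltas '[[[0, 0, 25, 0, 0, -0.1], [0, 0, 25, 0, 0, -0.1], [0, 0, 25, 0, 0, -0.1], [0, 0, 25, 0, 0, -0.1], [0, 0, 0, 0, 0, 0], [0, 0, 0, 0, 0, 0]]]'

```text
time: 4.22
position: [0.6147, -0.0771, 0.1997]
tool_rot: [0.644, 0.765, -0.001, -0.002]
ft_force: [1.1, -0.3, 0.4]
grip_width: 0.0868
grip_force: 0.0
```

```bash
python3 to.py .6163 -.0768 .096 .1764; python3 snap.py w4
```

```text
t 4.22 shift now-axes mm [-1.000e-01  2.000e+00  1.037e+02] turn z -0.0044 tilt [-0.0038  0.0006] w 0.0868 F [ 1.1 -0.3  0.4]
4.2167 [ 0.61465889 -0.07714486  0.19970287] [ 0.64374888  0.76523444 -0.00096959 -0.0016409 ]
```

View pics/w4.png

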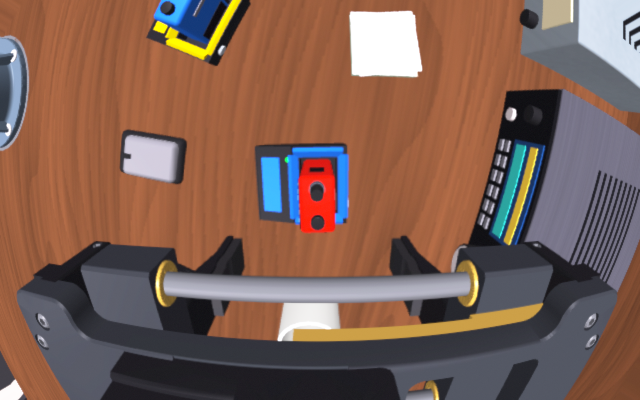

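The red radio is centred between the fingers (317,195). Descending and gripping.

drive_tool --deltas '[[[0, 1, 26, 0, 0, 0], [0, 0, 26, 0, 0, 0], [0, 0, 25, 0, 0, 0], [0, 0, 17, 0, 0, 0], [0, 0, 9.5, 0, 0, 0], [0, 0, 0, 0, 0, 0], [0, 0, 0, 0, 0, 0]]]'

```text
time: 4.85
position: [0.6183, -0.0753, 0.0988]
tool_rot: [0.642, 0.767, 0.0, 0.001]
ft_force: [-0.5, -0.4, 0.3]
grip_width: 0.0864
grip_force: 0.0
```

drive_tool --deltas '[[[0, 0, 0, 0, 0, 0], [0, 0, 0, 0, 0, 0], [0, 0, 0, 0, 0, 0], [0, 0, 0, 0, 0, 0], [0, 0, 0, 0, 0, 0], [0, 0, 0, 0, 0, 0], [0, 0, 0, 0, 0, 0], [0, 0, 0, 0, 0, 0]]]' --gripper 0 --squeeze 25

```text
time: 5.52
position: [0.6171, -0.0746, 0.0973]
tool_rot: [0.641, 0.767, -0.0, -0.0]
ft_force: [-0.5, 0.6, 0.7]
grip_width: 0.0419
grip_force: 0.0
```

drive_tool --deltas '[[[0, 0, -10, 0, 0, 0], [0, 0, -20, 0, 0, 0], [0, 0, -30, 0, 0, 0], [0, 0, -35, 0, 0, 0], [0, 0, -35, 0, 0, 0], [0, 0, -25, 0, 0, 0], [0, 0, -9, 0, 0, 0], [0, 0, 0, 0, 0, 0]]]'

```text
time: 6.18
position: [0.6188, -0.075, 0.265]
tool_rot: [0.641, 0.767, 0.001, 0.003]
ft_force: [-0.0, -0.2, -0.3]
grip_width: 0.0006
grip_force: 0.0
```

```bash
python3 to.py .469 -.2824 .097 -.2706
```

```text
t 6.18 shift now-axes mm [-177.  -185.2  167.4] turn z 0.4487 tilt [ 0.0067 -0.0021] w 0.0006 F [-0.  -0.2 -0.3]
```

Fingers were still closing when I lifted, so it was missed. I'll reopen and check that the radio is undisturbed.

drive_tool --deltas '[[[0, 0, 0, 0, 0, 0], [0, 0, 0, 0, 0, 0], [0, 0, 0, 0, 0, 0], [0, 0, 0, 0, 0, 0], [0, 0, 0, 0, 0, 0], [0, 0, 0, 0, 0, 0], [0, 0, 0, 0, 0, 0], [0, 0, 0, 0, 0, 0]]]' --gripper 100

```text
time: 6.85
position: [0.6172, -0.0746, 0.2611]
tool_rot: [0.641, 0.767, -0.0, -0.0]
ft_force: [-0.6, -0.2, -0.0]
grip_width: 0.0466
grip_force: 0.0
```

```bash
python3 to.py .6163 -.0768 .096 .1764; python3 snap.py w5; python3 -c "
import cv2
c=cv2.imread('pics/w5.png')[130:280,220:420]; cv2.imwrite('pics/w5c.png',cv2.resize(c,None,fx=4,fy=4,interpolation=2))"
```

```text
t 6.85 shift now-axes mm [ -2.   -1.2 165.1] turn z 0.0016 tilt [-0.0003  0.0001] w 0.0466 F [-0.6 -0.2 -0. ]
6.85 [ 0.61717129 -0.07461861  0.26112777] [ 6.41454478e-01  7.67161084e-01 -6.23504377e-05 -1.39370005e-04]
```

View pics/w5c.png

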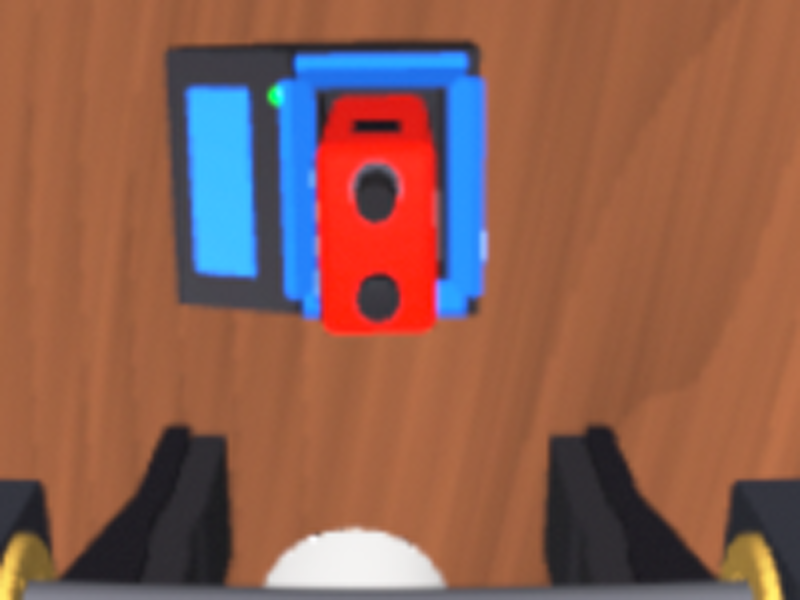

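Radio still seated upright. Going down again and this time waiting for the grip.

drive_tool --deltas '[[[-2, -1.2, 20, 0, 0, 0], [0, 0, 26, 0, 0, 0], [0, 0, 26, 0, 0, 0], [0, 0, 26, 0, 0, 0], [0, 0, 26, 0, 0, 0], [0, 0, 20, 0, 0, 0], [0, 0, 14, 0, 0, 0], [0, 0, 7, 0, 0, 0]]]'

```text
time: 7.57
position: [0.615, -0.0764, 0.0941]
tool_rot: [0.641, 0.767, -0.001, -0.002]
ft_force: [-0.3, -0.8, 0.0]
grip_width: 0.0871
grip_force: 0.0
```

drive_tool --deltas '[[[0, 0, 0, 0, 0, 0], [0, 0, 0, 0, 0, 0], [0, 0, 0, 0, 0, 0], [0, 0, 0, 0, 0, 0], [0, 0, 0, 0, 0, 0], [0, 0, 0, 0, 0, 0], [0, 0, 0, 0, 0, 0], [0, 0, 0, 0, 0, 0]]]' --gripper 0 --squeeze 25

```text
time: 8.23
position: [0.6165, -0.0768, 0.0967]
tool_rot: [0.641, 0.767, 0.0, 0.0]
ft_force: [-1.0, -0.5, 0.2]
grip_width: 0.0419
grip_force: 0.0
```

drive_tool --deltas '[[[0, 0, 0, 0, 0, 0], [0, 0, 0, 0, 0, 0], [0, 0, 0, 0, 0, 0], [0, 0, 0, 0, 0, 0], [0, 0, 0, 0, 0, 0], [0, 0, 0, 0, 0, 0]]]'

```text
time: 8.73
position: [0.6162, -0.0768, 0.0964]
tool_rot: [0.641, 0.767, -0.0, -0.0]
ft_force: [-1.9, -0.0, 1.8]
grip_width: 0.0316
grip_force: 25.0
```

drive_tool --deltas '[[[0, 0, -10, 0, 0, 0], [0, 0, -20, 0, 0, 0], [0, 0, -25, 0, 0, 0], [0, 0, -25, 0, 0, 0.09], [0, 0, -25, 0, 0, 0.09], [0, 0, -25, 0, 0, 0.09], [0, 0, -20, 0, 0, 0.09], [0, 0, -10, 0, 0, 0.09]]]'

```text
time: 9.4
position: [0.6176, -0.077, 0.2598]
tool_rot: [0.798, 0.603, 0.002, 0.002]
ft_force: [0.8, -0.0, -1.5]
grip_width: 0.0315
grip_force: 24.9
```

drive_tool --deltas '[[[0, 0, 0, 0, 0, 0], [0, 0, 0, 0, 0, 0], [0, 0, 0, 0, 0, 0]]]'

```text
time: 9.65
position: [0.6153, -0.0764, 0.2551]
tool_rot: [0.796, 0.605, -0.001, -0.001]
ft_force: [-0.6, -0.2, -2.7]
grip_width: 0.0315
grip_force: 25.0
```

```bash
python3 to.py .469 -.2824 .098 -.2706
```

```text
t 9.65 shift now-axes mm [-237.5  -85.6  157.3] turn z 0.0005 tilt [-0.0027  0.0009] w 0.0315 F [-0.6 -0.2 -2.7]
```

drive_tool --deltas '[[[-20, -7, 0, 0, 0, 0], [-33, -12, 0, 0, 0, 0], [-36, -13, 0, 0, 0, 0], [-36, -13, 0, 0, 0, 0], [-36, -13, 0, 0, 0, 0], [-36, -13, 0, 0, 0, 0], [-26, -9.5, 0, 0, 0, 0], [-15, -5, 0, 0, 0, 0]]]'

```text
time: 10.32
position: [0.4672, -0.2851, 0.2547]
tool_rot: [0.797, 0.604, -0.001, -0.002]
ft_force: [0.6, 0.5, -3.2]
grip_width: 0.0312
grip_force: 25.0
```

drive_tool --deltas '[[[0, 0, 20, 0, 0, 0], [0, 0, 25, 0, 0, 0], [0, 0, 20, 0, 0, 0], [0, 0, 10, 0, 0, 0], [0, 0, 0, 0, 0, 0], [0, 0, 0, 0, 0, 0]]]'

```text
time: 10.82
position: [0.4698, -0.2827, 0.1805]
tool_rot: [0.796, 0.605, -0.0, -0.001]
ft_force: [0.6, 0.3, -1.9]
grip_width: 0.0318
grip_force: 25.0
```

```bash
python3 to.py .469 -.2824 .098 -.2706; python3 snap.py w6;python3 -c "
import cv2
c=cv2.imread('pics/w6.png')[150:300,220:420]; cv2.imwrite('pics/w6c.png',cv2.resize(c,None,fx=4,fy=4,interpolation=2))"
```

```text
t 10.82 shift now-axes mm [-0.  -0.7 82.6] turn z -0.0007 tilt [-0.0016  0.0015] w 0.0318 F [ 0.6  0.3 -1.9]
10.8167 [ 0.46980184 -0.28269833  0.1805497 ] [ 7.96233093e-01  6.04988990e-01 -1.63312492e-04 -1.07580270e-03]
```

View pics/w6c.png

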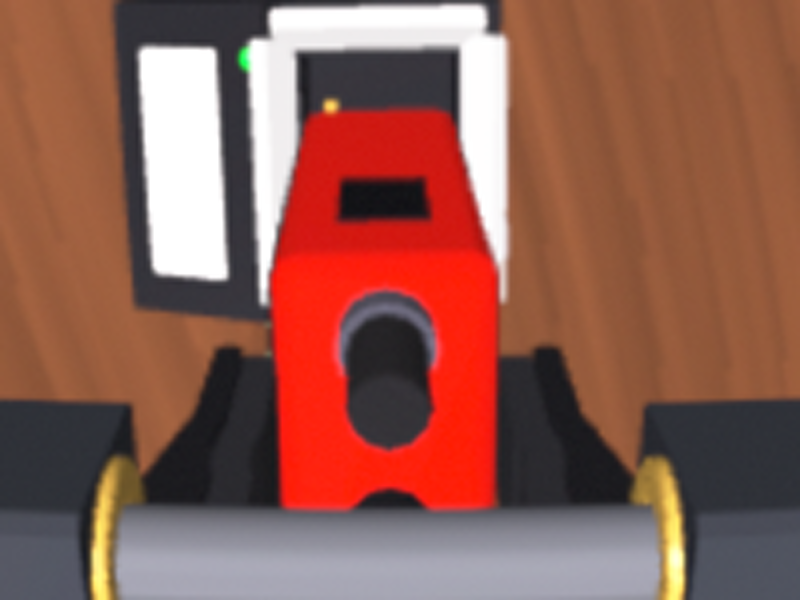

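Held radio is upright and centred with the pocket (380 vs 378 in the crop). Lowering.

drive_tool --deltas '[[[0, 0, 20, 0, 0, 0], [0, 0, 20, 0, 0, 0], [0, 0, 18, 0, 0, 0], [0, 0, 12, 0, 0, 0], [0, 0, 8, 0, 0, 0], [0, 0, 4, 0, 0, 0], [0, 0, 0, 0, 0, 0]]]'

```text
time: 11.45
position: [0.4705, -0.2833, 0.0995]
tool_rot: [0.796, 0.605, 0.0, 0.0]
ft_force: [0.5, 0.2, -1.7]
grip_width: 0.0315
grip_force: 25.0
```

drive_tool --deltas '[[[0, 0, 1, 0, 0, 0], [0, 0, 0, 0, 0, 0]]]'

```text
time: 11.62
position: [0.4707, -0.2836, 0.0993]
tool_rot: [0.796, 0.605, 0.0, 0.001]
ft_force: [-0.3, 0.2, -2.9]
grip_width: 0.0316
grip_force: 25.0
```

Still hanging; about 2–3 mm to go.

drive_tool --deltas '[[[0, 0, 1, 0, 0, 0], [0, 0, 1, 0, 0, 0], [0, 0, 0, 0, 0, 0], [0, 0, 0, 0, 0, 0]]]'

```text
time: 11.95
position: [0.4701, -0.2831, 0.0965]
tool_rot: [0.796, 0.605, 0.0, 0.0]
ft_force: [-0.1, 0.2, -3.7]
grip_width: 0.0314
grip_force: 25.0
```

drive_tool --deltas '[[[0, 0, 0, 0, 0, 0], [0, 0, 0, 0, 0, 0], [0, 0, 0, 0, 0, 0], [0, 0, 0, 0, 0, 0], [0, 0, 0, 0, 0, 0], [0, 0, 0, 0, 0, 0], [0, 0, 0, 0, 0, 0]]]' --gripper 100

```text
time: 12.53
position: [0.4701, -0.2831, 0.0964]
tool_rot: [0.796, 0.605, 0.0, 0.0]
ft_force: [0.0, -1.2, -0.6]
grip_width: 0.0699
grip_force: 0.0
```

drive_tool --deltas '[[[0, 0, -20, 0, 0, 0], [0, 0, -30, 0, 0, 0], [0, 0, -35, 0, 0, 0], [0, 0, -35, 0, 0, 0], [0, 0, -30, 0, 0, 0], [0, 0, -13, 0, 0, 0], [0, 0, 0, 0, 0, 0], [0, 0, 0, 0, 0, 0]]]'

```text
time: 13.2
position: [0.4701, -0.2831, 0.2598]
tool_rot: [0.796, 0.605, 0.0, 0.001]
ft_force: [-0.1, 0.5, -1.1]
grip_width: 0.0875
grip_force: 0.0
```

```bash
python3 to.py .4576 .0974 .096 -.28
```

```text
t 13.2 shift now-axes mm [ 363.3 -114.4  163.4] turn z 0.0081 tilt [ 0.001 -0.001] w 0.0875 F [-0.1  0.5 -1.1]
```

drive_tool --deltas '[[[33, -10.4, 0, 0, 0, 0], [38, -12, 0, 0, 0, 0], [38, -12, 0, 0, 0, 0], [38, -12, 0, 0, 0, 0], [38, -12, 0, 0, 0, 0], [38, -12, 0, 0, 0, 0], [38, -12, 0, 0, 0, 0], [38, -12, 0, 0, 0, 0]]]'

```text
time: 13.87
position: [0.4575, 0.0323, 0.2572]
tool_rot: [0.797, 0.604, -0.002, -0.002]
ft_force: [0.5, -0.3, -0.3]
grip_width: 0.0873
grip_force: 0.0
```

drive_tool --deltas '[[[33, -10, 0, 0, 0, 0], [21, -7, 0, 0, 0, 0], [10, -3, 20, 0, 0, 0], [0, 0, 20, 0, 0, 0], [0, 0, 15, 0, 0, 0], [0, 0, 0, 0, 0, 0], [0, 0, 0, 0, 0, 0]]]'

```text
time: 14.45
position: [0.4556, 0.0974, 0.2024]
tool_rot: [0.796, 0.605, -0.002, -0.002]
ft_force: [-0.1, -0.8, -0.2]
grip_width: 0.0869
grip_force: 0.0
```

```bash
python3 to.py .4576 .0974 .096 -.28
```

```text
t 14.45 shift now-axes mm [  0.7   2.5 106.4] turn z 0.0081 tilt [-0.0056  0.0002] w 0.0869 F [-0.1 -0.8 -0.2]
```

drive_tool --deltas '[[[0, 1, 25, 0, 0, 0.008], [0, 0, 26, 0, 0, 0], [0, 0, 25, 0, 0, 0], [0, 0, 17, 0, 0, 0], [0, 0, 10, 0, 0, 0], [0, 0, 4, 0, 0, 0], [0, 0, 0, 0, 0, 0], [0, 0, 0, 0, 0, 0]]]'

```text
time: 15.12
position: [0.459, 0.0968, 0.0979]
tool_rot: [0.799, 0.601, 0.0, 0.0]
ft_force: [-0.1, 0.1, -0.1]
grip_width: 0.087
grip_force: 0.0
```

drive_tool --deltas '[[[0, 0, 0, 0, 0, 0], [0, 0, 0, 0, 0, 0], [0, 0, 0, 0, 0, 0], [0, 0, 0, 0, 0, 0], [0, 0, 0, 0, 0, 0], [0, 0, 0, 0, 0, 0], [0, 0, 0, 0, 0, 0], [0, 0, 0, 0, 0, 0]]]' --gripper 0

```text
time: 15.78
position: [0.4583, 0.0971, 0.0974]
tool_rot: [0.799, 0.602, 0.0, -0.0]
ft_force: [-0.0, -0.3, -0.7]
grip_width: 0.0417
grip_force: 0.0
```

drive_tool --deltas '[[[0, 0, 0, 0, 0, 0], [0, 0, 0, 0, 0, 0], [0, 0, 0, 0, 0, 0], [0, 0, 0, 0, 0, 0], [0, 0, 0, 0, 0, 0], [0, 0, 0, 0, 0, 0]]]'

```text
time: 16.28
position: [0.4581, 0.0971, 0.0973]
tool_rot: [0.799, 0.602, -0.0, -0.0]
ft_force: [-0.2, 1.0, 0.3]
grip_width: 0.0314
grip_force: 25.0
```

```bash
python3 to.py .4576 .0974 .096 -.28; python3 to.py .6168 -.0763 .26 .178
```

```text
t 16.28 shift now-axes mm [ 0.2 -0.6  1.3] turn z 0.0 tilt [-0.0005  0.    ] w 0.0314 F [-0.2  1.   0.3]
t 16.28 shift now-axes mm [-122.8  200.3 -162.8] turn z -0.458 tilt [-0.0005  0.    ] w 0.0314 F [-0.2  1.   0.3]
```

drive_tool --deltas '[[[0, 0, -10, 0, 0, 0], [0, 0, -20, 0, 0, 0], [0, 0, -25, 0, 0, 0], [0, 0, -25, 0, 0, -0.0916], [0, 0, -25, 0, 0, -0.0916], [0, 0, -25, 0, 0, -0.0916], [0, 0, -20, 0, 0, -0.0916], [0, 0, -10, 0, 0, -0.0916]]]'

```text
time: 16.95
position: [0.4594, 0.0971, 0.2597]
tool_rot: [0.64, 0.769, 0.001, 0.002]
ft_force: [0.4, 0.2, -2.3]
grip_width: 0.0311
grip_force: 25.0
```

drive_tool --deltas '[[[0, 0, 0, 0, 0, 0], [0, 0, 0, 0, 0, 0], [0, 0, 0, 0, 0, 0]]]'

```text
time: 17.2
position: [0.4573, 0.0971, 0.2562]
tool_rot: [0.642, 0.767, -0.001, -0.001]
ft_force: [0.0, -0.2, -2.3]
grip_width: 0.0311
grip_force: 25.0
```

```bash
python3 to.py .6170 -.0763 .098 .178
```

```text
t 17.2 shift now-axes mm [-198.7  127.3  157.7] turn z -0.002 tilt [-0.0027  0.0001] w 0.0311 F [ 0.  -0.2 -2.3]
```

drive_tool --deltas '[[[-17, 11, 0, 0, 0, 0], [-30, 19, 0, 0, 0, 0], [-32, 20.5, 0, 0, 0, 0], [-32, 20.5, 0, 0, 0, 0], [-32, 20.5, 0, 0, 0, 0], [-28, 18, 0, 0, 0, 0], [-18, 11.5, 0, 0, 0, 0], [-9.5, 6, 0, 0, 0, 0]]]'

```text
time: 17.87
position: [0.6198, -0.0786, 0.2548]
tool_rot: [0.643, 0.766, -0.001, -0.001]
ft_force: [-1.3, -0.5, -2.1]
grip_width: 0.0312
grip_force: 25.0
```

drive_tool --deltas '[[[0, 0, 20, 0, 0, 0], [0, 0, 25, 0, 0, 0], [0, 0, 20, 0, 0, 0], [0, 0, 10, 0, 0, 0], [0, 0, 0, 0, 0, 0], [0, 0, 0, 0, 0, 0]]]'

```text
time: 18.37
position: [0.6179, -0.0752, 0.1816]
tool_rot: [0.641, 0.767, -0.0, -0.001]
ft_force: [0.4, -0.1, -2.5]
grip_width: 0.0313
grip_force: 25.0
```

```bash
python3 to.py .6170 -.0763 .098 .178
```

```text
t 18.37 shift now-axes mm [-1.  -0.9 83.6] turn z 0.0001 tilt [-0.0021  0.0007] w 0.0313 F [ 0.4 -0.1 -2.5]
```

drive_tool --deltas '[[[-0.5, -1, 20, 0, 0, 0], [0, 0, 20, 0, 0, 0], [0, 0, 18, 0, 0, 0], [0, 0, 12, 0, 0, 0], [0, 0, 8, 0, 0, 0], [0, 0, 4, 0, 0, 0], [0, 0, 0, 0, 0, 0], [0, 0, 0, 0, 0, 0]]]'

```text
time: 19.03
position: [0.6184, -0.0767, 0.1012]
tool_rot: [0.641, 0.767, 0.0, 0.001]
ft_force: [0.8, 0.1, -2.2]
grip_width: 0.031
grip_force: 25.0
```

drive_tool --deltas '[[[0, 0, 1.5, 0, 0, 0], [0, 0, 1, 0, 0, 0], [0, 0, 0, 0, 0, 0], [0, 0, 0, 0, 0, 0]]]'

```text
time: 19.37
position: [0.6178, -0.0766, 0.0982]
tool_rot: [0.641, 0.767, 0.0, 0.0]
ft_force: [0.8, -0.5, -2.8]
grip_width: 0.0314
grip_force: 25.0
```

drive_tool --deltas '[[[0, 0, 0.8, 0, 0, 0], [0, 0, 0, 0, 0, 0], [0, 0, 0, 0, 0, 0]]]'

```text
time: 19.62
position: [0.6178, -0.0765, 0.0974]
tool_rot: [0.641, 0.767, 0.0, 0.0]
ft_force: [-0.9, 1.1, -0.4]
grip_width: 0.0316
grip_force: 25.0
```

drive_tool --deltas '[[[0, 0, 0, 0, 0, 0], [0, 0, 0, 0, 0, 0], [0, 0, 0, 0, 0, 0], [0, 0, 0, 0, 0, 0], [0, 0, 0, 0, 0, 0], [0, 0, 0, 0, 0, 0], [0, 0, 0, 0, 0, 0]]]' --gripper 100

```text
time: 20.2
position: [0.6177, -0.0765, 0.0971]
tool_rot: [0.641, 0.767, 0.0, 0.0]
ft_force: [-0.4, -0.2, -0.1]
grip_width: 0.0703
grip_force: 0.0
```

drive_tool --deltas '[[[0, 0, -20, 0, 0, 0], [0, 0, -30, 0, 0, 0], [0, 0, -35, 0, 0, 0.08], [0, 0, -35, 0, 0, 0.08], [0, 0, -30, 0, 0, 0.08], [0, 0, -13, 0, 0, 0.08], [0, 0, 0, 0, 0, 0.08], [0, 0, 0, 0, 0, 0]]]'

```text
time: 20.87
position: [0.6183, -0.0767, 0.2619]
tool_rot: [0.781, 0.624, 0.001, 0.001]
ft_force: [-0.4, 0.2, -0.1]
grip_width: 0.0867
grip_force: 0.0
```

```bash
python3 to.py .5999 .2592 .097 -.225
```

```text
t 20.87 shift now-axes mm [323.5 -92.8 164.4] turn z 0.0017 tilt [ 0.0033 -0.0011] w 0.0867 F [-0.4  0.2 -0.1]
```

Blue is seated. On to the yellow radio.

drive_tool --deltas '[[[29, -8.4, 0, 0, 0, 0], [38, -11, 0, 0, 0, 0], [38, -11, 0, 0, 0, 0], [38, -11, 0, 0, 0, 0], [38, -11, 0, 0, 0, 0], [38, -11, 0, 0, 0, 0], [38, -11, 0, 0, 0, 0], [34, -9.7, 0, 0, 0, 0]]]'

```text
time: 21.53
position: [0.5983, 0.2282, 0.2589]
tool_rot: [0.78, 0.626, -0.001, -0.001]
ft_force: [0.2, -0.1, -0.1]
grip_width: 0.0871
grip_force: 0.0
```

drive_tool --deltas '[[[22, -6, 0, 0, 0, 0], [10.5, -3, 20, 0, 0, 0], [0, 0, 20, 0, 0, 0], [0, 0, 15, 0, 0, 0], [0, 0, 0, 0, 0, 0], [0, 0, 0, 0, 0, 0], [0, 0, 0, 0, 0, 0]]]'

```text
time: 22.12
position: [0.5984, 0.2595, 0.2054]
tool_rot: [0.781, 0.625, 0.0, 0.0]
ft_force: [-0.4, 0.4, 0.7]
grip_width: 0.0873
grip_force: 0.0
```

```bash
python3 to.py .5999 .2592 .097 -.225
```

```text
t 22.12 shift now-axes mm [  0.    1.4 108.4] turn z 0.0036 tilt [0.0005 0.0002] w 0.0873 F [-0.4  0.4  0.7]
```

drive_tool --deltas '[[[0, 1.4, 25, 0, 0, 0], [0, 0, 26, 0, 0, 0], [0, 0, 25, 0, 0, 0], [0, 0, 17, 0, 0, 0], [0, 0, 10, 0, 0, 0], [0, 0, 5, 0, 0, 0], [0, 0, 0, 0, 0, 0], [0, 0, 0, 0, 0, 0]]]'

```text
time: 22.78
position: [0.6005, 0.2594, 0.0983]
tool_rot: [0.781, 0.624, 0.001, 0.0]
ft_force: [0.2, 1.1, 0.6]
grip_width: 0.0873
grip_force: 0.0
```

drive_tool --deltas '[[[0, 0, 0, 0, 0, 0], [0, 0, 0, 0, 0, 0], [0, 0, 0, 0, 0, 0], [0, 0, 0, 0, 0, 0], [0, 0, 0, 0, 0, 0], [0, 0, 0, 0, 0, 0], [0, 0, 0, 0, 0, 0], [0, 0, 0, 0, 0, 0]]]' --gripper 0

```text
time: 23.45
position: [0.5993, 0.2593, 0.097]
tool_rot: [0.781, 0.624, -0.0, -0.0]
ft_force: [0.5, 0.9, 0.1]
grip_width: 0.0419
grip_force: 0.0
```

drive_tool --deltas '[[[0, 0, 0, 0, 0, 0], [0, 0, 0, 0, 0, 0], [0, 0, 0, 0, 0, 0], [0, 0, 0, 0, 0, 0], [0, 0, 0, 0, 0, 0], [0, 0, 0, 0, 0, 0]]]'

```text
time: 23.95
position: [0.5993, 0.2592, 0.097]
tool_rot: [0.781, 0.624, -0.0, -0.0]
ft_force: [-0.4, 0.2, -0.8]
grip_width: 0.0311
grip_force: 25.0
```

```bash
python3 to.py .5999 .2592 .097 -.225; python3 to.py .457 .095 .26 -.29
```

```text
t 23.95 shift now-axes mm [ 0.1  0.6 -0. ] turn z 0.003 tilt [-0.0002 -0.    ] w 0.0311 F [-0.4  0.2 -0.8]
t 23.95 shift now-axes mm [-191.6 -102.7 -163. ] turn z 0.068 tilt [-0.0002 -0.    ] w 0.0311 F [-0.4  0.2 -0.8]
```

drive_tool --deltas '[[[0, 0, -10, 0, 0, 0], [0, 0, -20, 0, 0, 0], [0, 0, -25, 0, 0, 0], [0, 0, -25, 0, 0, 0.034], [0, 0, -25, 0, 0, 0.034], [0, 0, -25, 0, 0, 0], [0, 0, -20, 0, 0, 0], [0, 0, -10, 0, 0, 0]]]'

```text
time: 24.62
position: [0.6005, 0.2596, 0.2607]
tool_rot: [0.802, 0.598, 0.002, 0.001]
ft_force: [0.8, -0.0, -2.0]
grip_width: 0.0309
grip_force: 25.0
```

drive_tool --deltas '[[[0, 0, 0, 0, 0, 0], [0, 0, 0, 0, 0, 0], [0, 0, 0, 0, 0, 0]]]'

```text
time: 24.87
position: [0.598, 0.2589, 0.2552]
tool_rot: [0.802, 0.598, -0.002, -0.001]
ft_force: [-0.8, -0.0, -2.4]
grip_width: 0.0314
grip_force: 25.0
```

```bash
python3 to.py .457 .095 .098 -.29
```

```text
t 24.87 shift now-axes mm [-197.1  -87.8  157.9] turn z 0.0 tilt [-0.0038 -0.001 ] w 0.0314 F [-0.8 -0.  -2.4]
```

drive_tool --deltas '[[[-17, -7.5, 0, 0, 0, 0], [-30, -13.5, 0, 0, 0, 0], [-32, -14.5, 0, 0, 0, 0], [-32, -14.5, 0, 0, 0, 0], [-32, -14.5, 0, 0, 0, 0], [-27, -12, 0, 0, 0, 0], [-18, -8, 0, 0, 0, 0], [-9, -4, 0, 0, 0, 0]]]'

```text
time: 25.53
position: [0.4547, 0.0943, 0.2555]
tool_rot: [0.802, 0.597, -0.002, -0.002]
ft_force: [-0.3, -0.7, -2.8]
grip_width: 0.031
grip_force: 25.0
```

drive_tool --deltas '[[[0, 0, 20, 0, 0, 0], [0, 0, 25, 0, 0, 0], [0, 0, 20, 0, 0, 0], [0, 0, 10, 0, 0, 0], [0, 0, 0, 0, 0, 0], [0, 0, 0, 0, 0, 0]]]'

```text
time: 26.03
position: [0.4581, 0.0961, 0.1811]
tool_rot: [0.802, 0.598, -0.001, -0.001]
ft_force: [0.4, 0.1, -1.7]
grip_width: 0.0317
grip_force: 25.0
```

```bash
python3 to.py .457 .095 .097 -.29
```

```text
t 26.03 shift now-axes mm [-1.3 -0.5 84.1] turn z 0.0001 tilt [-0.0024  0.0003] w 0.0317 F [ 0.4  0.1 -1.7]
```

drive_tool --deltas '[[[-1.3, -1, 20, 0, 0, 0], [0, 0, 20, 0, 0, 0], [0, 0, 18, 0, 0, 0], [0, 0, 12, 0, 0, 0], [0, 0, 8, 0, 0, 0], [0, 0, 4, 0, 0, 0], [0, 0, 0, 0, 0, 0], [0, 0, 0, 0, 0, 0]]]'

```text
time: 26.7
position: [0.4577, 0.0949, 0.1006]
tool_rot: [0.802, 0.598, 0.001, 0.0]
ft_force: [-0.4, -0.1, -1.9]
grip_width: 0.0315
grip_force: 25.0
```

drive_tool --deltas '[[[0, 0, 1.5, 0, 0, 0], [0, 0, 1, 0, 0, 0], [0, 0, 0, 0, 0, 0], [0, 0, 0, 0, 0, 0]]]'

```text
time: 27.03
position: [0.4571, 0.0948, 0.0979]
tool_rot: [0.802, 0.598, 0.0, 0.0]
ft_force: [0.2, -0.2, -3.1]
grip_width: 0.031
grip_force: 25.0
```

drive_tool --deltas '[[[0, 0, 0.8, 0, 0, 0], [0, 0, 0, 0, 0, 0], [0, 0, 0, 0, 0, 0]]]'

```text
time: 27.28
position: [0.4571, 0.0949, 0.0969]
tool_rot: [0.802, 0.597, 0.0, 0.0]
ft_force: [-0.1, -0.1, -0.1]
grip_width: 0.0314
grip_force: 25.0
```

drive_tool --deltas '[[[0, 0, 0, 0, 0, 0], [0, 0, 0, 0, 0, 0], [0, 0, 0, 0, 0, 0], [0, 0, 0, 0, 0, 0], [0, 0, 0, 0, 0, 0], [0, 0, 0, 0, 0, 0], [0, 0, 0, 0, 0, 0]]]' --gripper 100

```text
time: 27.87
position: [0.4569, 0.0948, 0.0967]
tool_rot: [0.802, 0.598, -0.0, -0.0]
ft_force: [1.0, -0.5, -0.1]
grip_width: 0.07
grip_force: 0.0
```

drive_tool --deltas '[[[0, 0, -20, 0, 0, 0], [0, 0, -30, 0, 0, 0], [0, 0, -35, 0, 0, 0], [0, 0, -35, 0, 0, 0], [0, 0, -30, 0, 0, 0], [0, 0, -13, 0, 0, 0], [0, 0, 0, 0, 0, 0], [0, 0, 0, 0, 0, 0]]]'

```text
time: 28.53
position: [0.4569, 0.0948, 0.2601]
tool_rot: [0.802, 0.598, 0.001, 0.0]
ft_force: [0.5, 0.2, -1.1]
grip_width: 0.0869
grip_force: 0.0
```

```bash
python3 to.py .4701 -.2831 .0965 -.2706
```

```text
t 28.53 shift now-axes mm [-358.4  120.5  163.6] turn z -0.0194 tilt [ 0.0014 -0.    ] w 0.0869 F [ 0.5  0.2 -1.1]
```

Yellow is seated. Back to the red radio in the spare charger.

drive_tool --deltas '[[[-28, 9.5, 0, 0, 0, 0], [-38, 12.8, 0, 0, 0, 0], [-39, 13, 0, 0, 0, 0], [-39, 13, 0, 0, 0, 0], [-39, 13, 0, 0, 0, 0], [-39, 13, 0, 0, 0, 0], [-39, 13, 0, 0, 0, 0], [-39, 13, 0, 0, 0, 0]]]'

```text
time: 29.2
position: [0.4656, -0.2225, 0.2572]
tool_rot: [0.802, 0.597, -0.001, -0.002]
ft_force: [1.1, 0.9, -0.4]
grip_width: 0.0869
grip_force: 0.0
```

drive_tool --deltas '[[[-32, 11, 0, 0, 0, 0], [-18, 6, 10, 0, 0, -0.019], [-8.4, 3, 20, 0, 0, 0], [0, 0, 20, 0, 0, 0], [0, 0, 5, 0, 0, 0], [0, 0, 0, 0, 0, 0], [0, 0, 0, 0, 0, 0], [0, 0, 0, 0, 0, 0]]]'

```text
time: 29.87
position: [0.4702, -0.2827, 0.2052]
tool_rot: [0.796, 0.605, 0.0, 0.0]
ft_force: [-0.1, 0.1, -0.5]
grip_width: 0.0868
grip_force: 0.0
```

```bash
python3 to.py .4701 -.2831 .0965 -.2706
```

```text
t 29.87 shift now-axes mm [-4.000e-01 -1.000e-01  1.087e+02] turn z 0.0004 tilt [ 0.0005 -0.0004] w 0.0868 F [-0.1  0.1 -0.5]
```

drive_tool --deltas '[[[0, 0, 25, 0, 0, 0], [0, 0, 26, 0, 0, 0], [0, 0, 25, 0, 0, 0], [0, 0, 17, 0, 0, 0], [0, 0, 10, 0, 0, 0], [0, 0, 5, 0, 0, 0], [0, 0, 0, 0, 0, 0], [0, 0, 0, 0, 0, 0]]]'

```text
time: 30.53
position: [0.4707, -0.2835, 0.0978]
tool_rot: [0.796, 0.605, 0.0, 0.001]
ft_force: [1.1, -0.0, 0.9]
grip_width: 0.0873
grip_force: 0.0
```

drive_tool --deltas '[[[0, 0, 0, 0, 0, 0], [0, 0, 0, 0, 0, 0], [0, 0, 0, 0, 0, 0], [0, 0, 0, 0, 0, 0], [0, 0, 0, 0, 0, 0], [0, 0, 0, 0, 0, 0], [0, 0, 0, 0, 0, 0], [0, 0, 0, 0, 0, 0]]]' --gripper 0

```text
time: 31.2
position: [0.4698, -0.283, 0.0967]
tool_rot: [0.796, 0.605, -0.0, -0.0]
ft_force: [-0.2, 0.4, 0.5]
grip_width: 0.0415
grip_force: 0.0
```

drive_tool --deltas '[[[0, 0, 0, 0, 0, 0], [0, 0, 0, 0, 0, 0], [0, 0, 0, 0, 0, 0], [0, 0, 0, 0, 0, 0], [0, 0, 0, 0, 0, 0], [0, 0, 0, 0, 0, 0]]]'

```text
time: 31.7
position: [0.4697, -0.2829, 0.0967]
tool_rot: [0.796, 0.605, -0.0, -0.0]
ft_force: [-0.9, 0.2, 0.7]
grip_width: 0.0314
grip_force: 25.0
```

```bash
python3 to.py .4701 -.2831 .0965 -.2706; python3 to.py .601 .2585 .26 -.235
```

```text
t 31.7 shift now-axes mm [-0.1  0.4  0.2] turn z -0.0004 tilt [-0.0003  0.0002] w 0.0314 F [-0.9  0.2  0.7]
t 31.7 shift now-axes mm [ 556.8  -18.5 -163.2] turn z -0.036 tilt [-0.0003  0.0002] w 0.0314 F [-0.9  0.2  0.7]
```

drive_tool --deltas '[[[0, 0, -10, 0, 0, 0], [0, 0, -20, 0, 0, 0], [0, 0, -25, 0, 0, 0], [0, 0, -25, 0, 0, -0.018], [0, 0, -25, 0, 0, -0.018], [0, 0, -25, 0, 0, 0], [0, 0, -20, 0, 0, 0], [0, 0, -10, 0, 0, 0]]]'

```text
time: 32.37
position: [0.4708, -0.2837, 0.26]
tool_rot: [0.785, 0.619, 0.0, 0.002]
ft_force: [0.2, -0.0, -2.0]
grip_width: 0.0311
grip_force: 25.0
```

drive_tool --deltas '[[[0, 0, 0, 0, 0, 0], [0, 0, 0, 0, 0, 0], [0, 0, 0, 0, 0, 0]]]'

```text
time: 32.62
position: [0.4689, -0.2821, 0.2552]
tool_rot: [0.785, 0.619, -0.0, -0.002]
ft_force: [-0.8, -0.3, -2.8]
grip_width: 0.0316
grip_force: 25.0
```

```bash
python3 to.py .601 .2585 .098 -.235
```

```text
t 32.62 shift now-axes mm [556.3   3.1 158.2] turn z -0.0 tilt [-0.0025  0.0023] w 0.0316 F [-0.8 -0.3 -2.8]
```

drive_tool --deltas '[[[20, 0, 0, 0, 0, 0], [32, 0, 0, 0, 0, 0], [38, 0, 0, 0, 0, 0], [38, 0, 0, 0, 0, 0], [38, 0, 0, 0, 0, 0], [38, 0, 0, 0, 0, 0], [38, 0, 0, 0, 0, 0], [38, 0, 0, 0, 0, 0]]]'

```text
time: 33.28
position: [0.534, -0.0087, 0.2548]
tool_rot: [0.785, 0.619, -0.001, -0.002]
ft_force: [0.7, -0.4, -3.1]
grip_width: 0.0311
grip_force: 25.0
```

drive_tool --deltas '[[[38, 0, 0, 0, 0, 0], [38, 0, 0, 0, 0, 0], [38, 0, 0, 0, 0, 0], [38, 0, 0, 0, 0, 0], [38, 0, 0, 0, 0, 0], [38, 1, 0, 0, 0, 0], [30, 1, 0, 0, 0, 0], [18, 1, 0, 0, 0, 0]]]'

```text
time: 33.95
position: [0.6015, 0.2607, 0.254]
tool_rot: [0.784, 0.62, -0.001, -0.001]
ft_force: [0.4, -1.0, -1.2]
grip_width: 0.0315
grip_force: 25.0
```

drive_tool --deltas '[[[0, 0, 20, 0, 0, 0], [0, 0, 25, 0, 0, 0], [0, 0, 20, 0, 0, 0], [0, 0, 10, 0, 0, 0], [0, 0, 0, 0, 0, 0], [0, 0, 0, 0, 0, 0], [0, 0, 0, 0, 0, 0]]]'

```text
time: 34.53
position: [0.6032, 0.2571, 0.1825]
tool_rot: [0.785, 0.619, 0.001, 0.0]
ft_force: [0.4, 0.7, -1.3]
grip_width: 0.0316
grip_force: 25.0
```

```bash
python3 to.py .601 .2585 .097 -.235
```

```text
t 34.53 shift now-axes mm [ 0.8 -2.6 85.5] turn z -0.0003 tilt [0.0017 0.0005] w 0.0316 F [ 0.4  0.7 -1.3]
```

drive_tool --deltas '[[[0.8, -2, 20, 0, 0, 0], [0, 0, 20, 0, 0, 0], [0, 0, 18, 0, 0, 0], [0, 0, 12, 0, 0, 0], [0, 0, 8, 0, 0, 0], [0, 0, 4, 0, 0, 0], [0, 0, 0, 0, 0, 0], [0, 0, 0, 0, 0, 0]]]'

```text
time: 35.2
position: [0.6013, 0.2585, 0.1006]
tool_rot: [0.785, 0.619, 0.001, 0.0]
ft_force: [0.7, 0.5, -1.9]
grip_width: 0.0311
grip_force: 25.0
```

drive_tool --deltas '[[[0, 0, 1.5, 0, 0, 0], [0, 0, 1, 0, 0, 0], [0, 0, 0, 0, 0, 0], [0, 0, 0, 0, 0, 0]]]'

```text
time: 35.53
position: [0.6006, 0.2583, 0.0976]
tool_rot: [0.785, 0.619, 0.0, 0.0]
ft_force: [-0.4, 0.0, -2.2]
grip_width: 0.0313
grip_force: 25.0
```

drive_tool --deltas '[[[0, 0, 1, 0, 0, 0], [0, 0, 0, 0, 0, 0], [0, 0, 0, 0, 0, 0]]]'

```text
time: 35.78
position: [0.6008, 0.2584, 0.0967]
tool_rot: [0.785, 0.619, 0.0, 0.0]
ft_force: [0.5, 0.9, 0.4]
grip_width: 0.0314
grip_force: 25.0
```

drive_tool --deltas '[[[0, 0, 0, 0, 0, 0], [0, 0, 0, 0, 0, 0], [0, 0, 0, 0, 0, 0], [0, 0, 0, 0, 0, 0], [0, 0, 0, 0, 0, 0], [0, 0, 0, 0, 0, 0], [0, 0, 0, 0, 0, 0]]]' --gripper 100

```text
time: 36.37
position: [0.6005, 0.2583, 0.0963]
tool_rot: [0.785, 0.619, 0.0, 0.0]
ft_force: [-0.5, -0.3, -0.3]
grip_width: 0.0697
grip_force: 0.0
```

drive_tool --deltas '[[[0, 0, -20, 0, 0, 0], [0, 0, -30, 0, 0, 0], [0, 0, -35, 0, 0, 0], [0, 0, -35, 0, 0, 0], [0, 0, -35, 0, 0, 0], [0, 0, -35, 0, 0, 0], [0, 0, -20, 0, 0, 0], [0, 0, 0, 0, 0, 0]]]'

```text
time: 37.03
position: [0.6035, 0.2591, 0.313]
tool_rot: [0.785, 0.619, 0.006, 0.003]
ft_force: [0.2, -0.0, 0.4]
grip_width: 0.087
grip_force: 0.0
```

drive_tool --deltas '[[[-35, 0, 0, 0, 0, 0], [-35, 0, 0, 0, 0, 0], [-35, 0, 0, 0, 0, 0], [-35, -10, 0, 0, 0, 0], [-35, -10, 0, 0, 0, 0], [0, 0, 0, 0, 0, 0], [0, 0, 0, 0, 0, 0]]]'

```text
time: 37.62
position: [0.539, 0.0915, 0.3053]
tool_rot: [0.786, 0.618, -0.001, -0.001]
ft_force: [0.9, 0.1, 0.6]
grip_width: 0.0869
grip_force: 0.0
```

```bash
python3 snap.py w7
python3 - <<'E'
from rig import eyes
import cv2,numpy as np
a=cv2.imread('pics/w7.png')[0:300,140:440]
s=eyes.camera("side")["img"][:,:,::-1]; cv2.imwrite("pics/side9.png",s)
b=s[100:380,160:460]
a=cv2.resize(a,(400,400),interpolation=2); b=cv2.resize(b,(400,373),interpolation=2); b=cv2.copyMakeBorder(b,0,27,0,0,0)
cv2.imwrite("pics/end.png",np.hstack([a,b]))
E
```

```text
37.6167 [0.5390414  0.09148356 0.30531979] [ 7.86113494e-01  6.18081239e-01 -6.97832996e-04 -8.18141825e-04]
```

View pics/end.png

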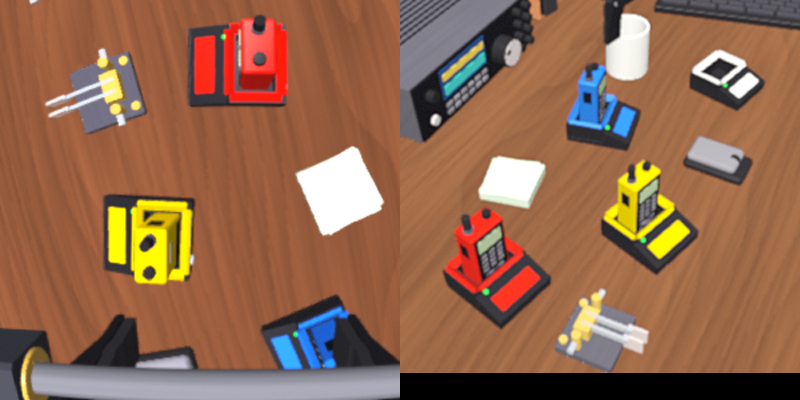

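The final views show each radio seated upright in its own-colour charger with its display to the label. The spare is empty and the bystanders are in place. Handing in.

```bash
python3 -c "
from rig import ticket; print(ticket.hand_in())"
```

```text
the job is handed in; nothing more can be done
None
```

I handed the job in at about 38 s: the final camera views show each radio upright in its own-colour charger with its display to the label, the spare charger empty, and the mouse, paddle and mug apparently where they were. `hand_in()` returned no verdict. The first grip on the red radio closed too late and had to be repeated, which left the radio seated and upright.

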